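# Shut off, bleed and throttle the bench air manifold

### The job

Get the air manifold ready for the sander: push the handle of the supply valve fully shut, then press the bleed button all the way down for about a second to empty the line. Only then swing the throttle valve's handle open until its bar stands midway between the two prongs of the forked marker on the disc, without swinging it well past the fork. Do not shift the fork, and leave the other things on the table where they are.

Things in the scene. Friction and masses are not known exactly. Their poses are not given: they have to be found in the camera images.
- manifold: Fixed plywood board 120 x 370 x 18 mm with a steel pipe along its length and two brass ball valves. Origin on the table; x points away from the robot (board -50 to +70 mm), y left along the pipe, z up. Supply pivot (vertical axis) at x 20, y +110 mm; throttle pivot at x 20, y -110 mm; bleed button at x 20, y 0. The throttle has a disc (radius 58 mm, top 70 mm up) under its handle.
- supply_grip (a point): Centre of the black rubber sleeve (50 mm long, 20 wide, 16 thick; 82 to 98 mm above the table) on the outer end of the supply valve's handle, a level steel bar 12 mm wide. The pivot is 100 mm away along this point's +x. Beneath the sleeve it is free down to the table or board.
- supply (a joint): Opening of the supply valve, rad: 0 = fully shut, at its stop, handle square to the pipe, pointing to the robot's side (manifold -x); 1.57 = fully open, handle along the pipe pointing outwards (manifold +y). From above it shuts counter-clockwise. Takes about 2 N at the sleeve; stays where it is left. Starts open.
- bleed_top (a point): Centre of the top of the bleed button, a round steel push button of 26 mm diameter facing up, on the block in the middle of the manifold.
- bleed (a joint): Travel of the bleed button, m: 0 = up, 0.006 = fully down (about 5 N); it springs back up.
- throttle_grip (a point): Centre of the rubber sleeve of the throttle valve's handle, 90 mm above the table; sizes as for the supply valve's, pivot 100 mm away along this point's +x. The handle passes freely over the disc and the fork.
- throttle (a joint): Opening of the throttle valve, rad: 0 = shut, handle square to the pipe, pointing to the robot's side (manifold -x); 1.57 = handle along the pipe pointing outwards (manifold -y). From above it opens counter-clockwise. Takes about 2 N at the sleeve; stays where it is left. Starts shut or nearly so.
- fork_mid (a point): Midway between the prongs of the dark steel forked marker on the rim of the throttle's disc, 65 mm from the pivot (along this point's +x), 73 mm above the table. Prongs 4 mm wide, 30 long, tops 76 mm up, reaching 75 mm from the pivot; gap 24 mm, so the handle's 12 mm bar, seen from above, shows between them with 6 mm to spare on each side.
- marker_fork (a joint): Angle of the forked marker about the throttle's pivot, rad, measured as throttle is: the throttle is set when the two are equal. Held by friction; differs from run to run.
- oil_bottle: Small white bottle with a pointed spout, 44 mm diameter, 122 mm tall, standing behind the manifold; origin at the centre of its underside. Not to be disturbed.
- marker: Felt marker pen, 134 mm long, 19 mm thick, lying in front of the manifold; origin at the centre of its underside. Not to be disturbed.
- offcut: White foam offcut, 30 x 50 x 28 mm, lying in front of the manifold between the handles; origin at the centre of its underside. Not to be disturbed.

How it is judged:
By the outcome, as a careful person would: the job done as asked, in the order asked, and still so for the second after the job is handed in, with the robot touching nothing.
It also fails if it takes over 61 s, if anything falls off the work surface, if the arm or the gripper's body presses on something with over 40 N, if the wrist force passes 120 N, or if a joint passes its speed limit or range.

### The arm

A 7-joint arm with a two-finger parallel gripper is mounted at the origin on a cart in front of the work surface, level with it; the furniture and walls round the work are solid. World frame = base frame: x ahead of the robot, y to its left, z up, the work surface at z = 0. Lengths are in mm, angles in rad, forces in N, time in s.
With the tool pointing down it reaches from about 425 to 1025 mm from the base axis. Payload 3.6 kg.
Tool frame: the origin (TCP) lies on the centre line of the jaws, within the pads' length; the fingertips stand bot.nose_length ahead of it and the grasp point (between the pads) lies 11 mm behind it (bot.nose_length is the distance from the TCP to the fingertips, in mm); z points along the fingers, y is the line along which they close (so a half turn about z gives the same grasp; the last joint's range is limited). The gripper opens to 85 mm and grips with 20 to 120 N. Pads are 22 mm wide; open, the fingers measure 114 mm over their backs; the gripper's body (76 mm by 85 mm) begins 54 mm behind the grasp point. The pads swing forward as they close: fully open they stand 13 mm farther back than shut.
Start: joints at [-1.341, 0.591, 0.048, 1.609, -0.033, 0.943, -0.034], TCP at [230.67, 687.329, 215.402] pointing down, gripper open.
Joint ranges: [-2.69, 2.69], [-0.47, 2.24], [-1.27, 1.36], [0.19, 2.51], [-1.53, 4.68], [0.08, 2.07], [-3.09, 3.09]. Speed limits (rad/s): [2.57, 2.57, 3.14, 3.14, 3.14, 3.14, 3.14].

### API

Orientations are given as a unit quaternion [w, x, y, z].
In Python, from bench import bot, imaging, ticket gives the robot as it stands.
- The arm moves only by the tool step_arm, never from a script. Its argument "motion" is a list of rows, each a list of 7 numbers: the finger opening in m, from 0 to 0.0854, then the shift along the tool's x, y, z in m, then the turn, a rotation vector about the tool's x, y, z in degrees. In form: [[hand, dx, dy, dz, wx, wy, wz], ...]. A call has exactly 8 rows; each row is the pose to reach, as a shift and turn from the pose commanded when the call began, along the tool's axes at that moment; what a row does not reach only later rows make up. A row lasts 1/12 s, in which the tool goes at most 41.7 mm and 7.16 degrees, less where a joint would pass 70% of its speed; a pose out of reach is approached as far as the arm can. A call with a gripper value outside its range is refused whole. The fingers move at their own pace and stop on an object; "force" is the grip in N (left out, the last holds). Time passes only in rows, so rows that repeat a pose let the fingers close, or fill a call up. It gives the time, the measured TCP pose, the force, the opening and the grip force at its end, in the units of the state.
- bot.read_state(): the state, without advancing time (a new reading comes with each control period).
- imaging.get_image(name): name is "scene" or "top" or "wrist"; returns the picture (384x512x3 uint8, red, green, blue); there is no depth.
- imaging.camera_info(name): a dict with "K" (3x3 intrinsics, pixels), "k1" (the pictures are not rectified: a ray, as slopes to the right and down, at radius r is drawn at 1 + k1 r^2 times it, then the intrinsics apply), "world_from_camera" (4x4, takes a point from camera to world coordinates); the wrist camera has in their place "mount" (4x4, takes a point from camera to tool coordinates, whose origin is the TCP and whose axes are the flange's). Camera axes: x right, y up, looking along -z (the intrinsics and any distortion apply to the point x, -y, -z); pixel columns grow to the right and rows downward; lengths in mm; the calibration is good to about 2 mm. A picture is of the moment at which its call begins: read the wrist's pose just before it. camera_info takes no time and is no camera call.
- ticket.job_done(): hands the job in; it is judged then, once.
The state is a dict: "t": time; "q": joint angles; "joint_velocities": joint speeds; "tau": joint torques, N m; "eef_pos": TCP position; "orientation": TCP orientation; "force": force on the tool from outside, world axes, zero at the start; "moment": the same for the moment, N m; "opening": finger opening in mm; "grip_force": force on a finger pad.
Only numpy, scipy, OpenCV 4.12 (cv2) and the standard library are available. Lean on these libraries where they do the work, as an engineer would, in place of code of your own. Each camera call takes 0.05 s, during which the arm holds its last target. There are 200 camera calls.

## Working session

There is one attempt and no reset: what is moved stays moved. The work goes in short steps, Python scripts to look and compute and a tool call to move; the robot and the scene stay as the last step left them, time stands still between calls to the robot, and variables do not carry over. Pictures are saved under pics/ and viewed, at most 10 in all, crops included, and the job is handed in when it is done.

Besides the shell and the picture viewer there is one more tool, called by a JSON object that holds its "method" and its "body", one argument or row to a line. step_arm: Moves the arm, as the interface text tells. Its arguments: {"type":"object","properties":{"motion":{"type":"array"},"force":{"type":"number"}},"required":["motion"]}

```bash
mkdir -p pics; ls; python3 - <<'E'
from bench import bot, imaging, ticket
import cv2
s=bot.read_state(); print(s, bot.nose_length)
for n in("top","scene"):
    im=imaging.get_image(n); cv2.imwrite(f"pics/{n}0.png",im[:,:,::-1])
    i=imaging.camera_info(n); print(n,i)
print(imaging.camera_info("wrist"))
E
```

```text
pics
{'t': 0.0, 'q': array([-1.34051976,  0.59213217,  0.04830339,  1.60980511, -0.03327634,
        0.94270974, -0.03371601]), 'joint_velocities': array([ 1.94288183e-03, -3.48406975e-06, -2.13883375e-05,  7.36686063e-04,
        4.45387978e-04,  1.52325440e-04, -1.63305288e-04]), 'tau': array([ 7.71155828e-04, -5.48689985e+01,  1.54708274e+00, -1.98123676e+01,
        9.35646531e-03,  8.82655790e-03, -3.74595160e-06]), 'eef_pos': array([230.38909905, 686.51823548, 214.23812587]), 'orientation': array([-1.07713962e-04,  1.61144496e-01,  9.86930183e-01, -1.11986131e-03]), 'force': array([-0.3805423 ,  0.29497932, -0.20429517]), 'moment': array([ 0.02540644, -0.0073227 , -0.01534765]), 'grip_force': 0.0, 'opening': 85.27361496935245} 8.0
top {'K': array([[394.40955617,   0.        , 250.34215912],
       [  0.        , 394.40955617, 185.48175981],
       [  0.        ,   0.        ,   1.        ]]), 'k1': -0.09317763297454505, 'world_from_camera': array([[-7.53940127e-03,  9.92357158e-01, -1.23168290e-01,
         4.49537378e+02],
       [-9.99913190e-01, -6.15051573e-03,  1.16526620e
[... 601 characters left out ...]
8427437e-02,  7.24484632e-01,  6.89151940e-01,
         6.65778096e+02],
       [ 0.00000000e+00,  0.00000000e+00,  0.00000000e+00,
         1.00000000e+00]])}
{'K': array([[319.83751527,   0.        , 250.17289179],
       [  0.        , 319.83751527, 193.34309016],
       [  0.        ,   0.        ,   1.        ]]), 'k1': -0.013456411367092417, 'mount': array([[ 9.96181488e-04,  9.58959871e-01,  2.83540075e-01,
         7.13125475e+01],
       [ 9.99999318e-01, -1.12823060e-03,  3.02416014e-04,
         5.55521651e-01],
       [ 6.09903410e-04,  2.83539581e-01, -9.58960340e-01,
        -1.58454223e+02],
       [ 0.00000000e+00,  0.00000000e+00,  0.00000000e+00,
         1.00000000e+00]])}
```

View pics/top0.png

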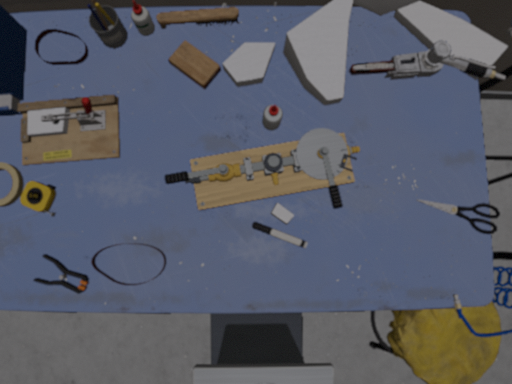

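View pics/scene0.png

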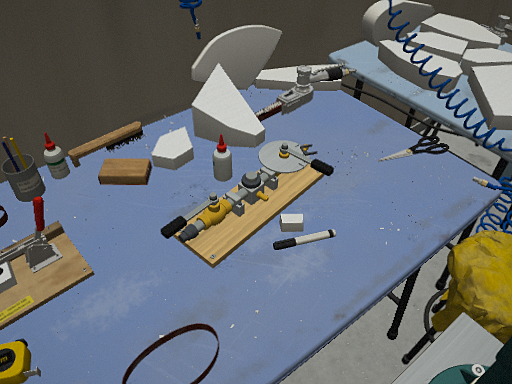

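```bash
cat >h.py <<'E'
import numpy as np, cv2
from scipy.spatial.transform import Rotation as R
from bench import bot, imaging
def cam(n,s=None):
    i=imaging.camera_info(n)
    if n=="wrist":
        T=np.eye(4);q=s["orientation"];T[:3,:3]=R.from_quat([q[1],q[2],q[3],q[0]]).as_matrix();T[:3,3]=s["eef_pos"]
        return i,T@i["mount"]
    return i,i["world_from_camera"]
def ray(c,u,v):
    i,T=c;d=cv2.undistortPoints(np.array([[[u,v]]],float),i["K"],np.array([i["k1"],0,0,0.]))[0,0]
    return T[:3,3],T[:3,:3]@np.array([d[0],-d[1],-1])
def plane(c,u,v,z):
    o,d=ray(c,u,v);return o+d*(z-o[2])/d[2]
def proj(c,P):
    i,T=c;p=np.linalg.inv(T)@np.append(P,1);x,y=p[0]/-p[2],-p[1]/-p[2];k=1+i["k1"]*(x*x+y*y)
    return np.array([i["K"][0,0]*x*k+i["K"][0,2],i["K"][1,1]*y*k+i["K"][1,2]])
E
python3 - <<'E'
from h import *
im=cv2.imread("pics/top0.png"); c=cam("top")
cv2.imwrite("pics/topc.png",cv2.resize(im[95:255,155:375],None,fx=3.6,fy=3.6,interpolation=cv2.INTER_CUBIC))
hsv=cv2.cvtColor(im,cv2.COLOR_BGR2HSV)
m=cv2.inRange(hsv,(10,50,120),(30,255,255)); m[:125]=0;m[215:]=0;m[:,:185]=0;m[:,365:]=0
pts=cv2.findNonZero(cv2.morphologyEx(m,cv2.MORPH_OPEN,np.ones((3,3))))
r=cv2.minAreaRect(pts);print(r)
for b in cv2.boxPoints(r):print(b,plane(c,*b,18).round(1))
for n,(u,v) in dict(sup=(177,177.5),thr=(335.5,196),bleed=(273,162),pivT=(323,152),pivS=(223,171)).items():
    print(n,plane(c,u,v,90).round(1))
E
```

```text
((276.5435791015625, 169.58053588867188), (50.571529388427734, 168.28213500976562), 79.99201965332031)
[189.28853 159.30202] [623.1 166.6  18. ]
[355.01004 130.05705] [ 691.5 -222.9   18. ]
[363.79865 179.85905] [ 572.6 -238.4   18. ]
[198.07712 209.10402] [507.5 145.1  18. ]
sup [570.1 181.8  90. ]
thr [ 528.5 -153.9   90. ]
bleed [602.2 -22.2  90. ]
pivT [ 623.6 -130.1   90. ]
pivS [583.4  84.2  90. ]
```

View pics/topc.png

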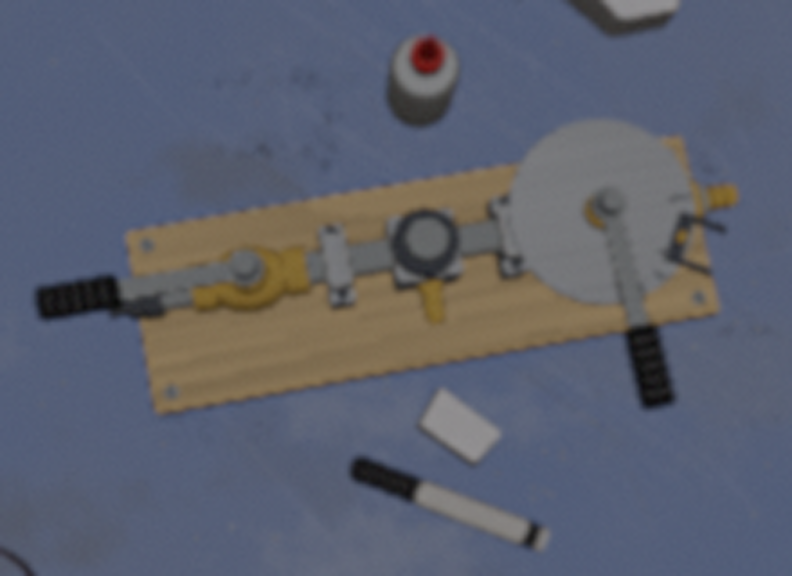

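```bash
python3 - <<'E'
from h import *
c=cam("top")
f=lambda u,v,z:plane(c,(u+.5)/3.6+154.5,(v+.5)/3.6+94.5,z)
C=[f(128,234,18),f(158,412,18),f(718,312,18),f(682,137,18)]
L=np.array([[70,185],[-50,185],[-50,-185],[70,-185]],float)
W=np.array(C)[:,:2]
lc,wc=L.mean(0),W.mean(0);A,B=L-lc,W-wc
th=np.arctan2((A[:,0]*B[:,1]-A[:,1]*B[:,0]).sum(),(A*B).sum())
Rm=np.array([[np.cos(th),-np.sin(th)],[np.sin(th),np.cos(th)]]);o=wc-Rm@lc
print("yaw",th,"origin",o,"res",(B-A@Rm.T).round(1).tolist())
inv=lambda p:(Rm.T@(p[:2]-o)).round(1)
for n,p in dict(sup=f(78,297,90),thr=f(650,366,90),bleed=f(428,240,75),pivT=f(609,200,100),pivS=f(246,265,100),
  f1=f(725,228,76),f2=f(710,272,76),b1=f(687,217,76),b2=f(669,258,76),bottle=f(428,50,118),off=f(459,426,28),pen1=f(355,468,10),pen2=f(546,540,10)).items():print(n,p.round(1),inv(p))
for n,l in dict(supP=(20,110),thrP=(20,-110),bl=(20,0),supShut=(-80,110)).items():print(n,(Rm@np.array(l)+o).round(1))
E
```

```text
yaw 0.17105331101835838 origin [586.20570202 -27.46740016] res [[-1.4, -2.3], [2.1, -2.2], [0.9, 3.0], [-1.6, 1.5]]
sup [570.9 183.2  90. ] [ 20.8 210.2]
thr [ 527.9 -153.2   90. ] [ -78.9 -114. ]
bleed [606.5 -24.5  75. ] [20.5 -0.5]
pivT [ 625.4 -130.   100. ] [  21.2 -107.7]
pivS [587.7  83.7 100. ] [ 20.3 109.3]
f1 [ 613.1 -205.5   76. ] [  -3.8 -180. ]
f2 [ 586.  -195.1   76. ] [ -28.7 -165.2]
b1 [ 619.9 -182.4   76. ] [   6.9 -158.4]
b2 [ 594.7 -170.3   76. ] [ -15.9 -142.2]
bottle [711.2 -23.2 118. ] [123.9 -17.1]
off [496.9 -45.5  28. ] [-91.1  -2.6]
pen1 [471.6  19.5  10. ] [-104.9   65.8]
pen2 [ 425.  -101.4   10. ] [-171.5  -45.5]
supP [587.2  84.3]
thrP [ 624.6 -132.5]
bl [605.9 -24.1]
supShut [488.6  67.3]
```

```bash
cat >>h.py <<'E'
TH=0.1711;O=np.array([586.2,-27.5])
def l2w(x,y):return np.array([[np.cos(TH),-np.sin(TH)],[np.sin(TH),np.cos(TH)]])@[x,y]+O
def w2l(p):return np.array([[np.cos(TH),np.sin(TH)],[-np.sin(TH),np.cos(TH)]])@(np.array(p[:2])-O)
def tool(s):
    q=s["orientation"];return R.from_quat([q[1],q[2],q[3],q[0]])
def rows(wps):
    "wps: (local x, local y, z of TCP, angle of tool x from manifold -x, deg ccw)"
    s=bot.read_state();r=tool(s)
    print("t",s["t"].__round__(2),"local",w2l(s["eef_pos"]).round(1),"z",s["eef_pos"][2].round(1),"F",s["force"].round(1),"open",s["opening"].round(1),"q",s["q"].round(2))
    for x,y,z,a in wps:
        d=r.inv().apply(np.append(l2w(x,y),z)-s["eef_pos"])/1000
        t=R.from_euler("z",np.pi+TH+np.radians(a))*R.from_euler("x",np.pi)
        print((d.round(4)).tolist(),np.degrees((r.inv()*t).as_rotvec()).round(1).tolist())
E
python3 -c "
from h import *
rows([(70,208,214,0),(70,208,78,0)])"
```

```text
Traceback (most recent call last):
  File "h.py", line 26, in rows
    print("t",s["t"].__round__(2),"local",w2l(s["eef_pos"]).round(1),"z",s["eef_pos"][2].round(1),"F",s["force"].round(1),"open",s["opening"].round(1),"q",s["q"].round(2))
                                                                                                                                 ^^^^^^^^^^^^^^^^^^
AttributeError: 'float' object has no attribute 'round'
```

```bash
sed -i 's/s\["t"\].__round__(2)/round(s["t"],2)/; s/s\["opening"\].round(1)/round(s["opening"],1)/' h.py
python3 -c "
from h import *
rows([(70,208,214,0),(70,208,78,0)])"
```

```text
t 0.1 local [-229.   764.3] z 214.4 F [ 0.1 -0.3 -0.3] open 85.5 q [-1.34  0.59  0.05  1.61 -0.03  0.94 -0.03]
[-0.5273, -0.3475, 0.0011] [-0.1, -0.0, -28.4]
[-0.5273, -0.3473, 0.1371] [-0.1, -0.0, -28.4]
```

{"method": "step_arm", "body": {
  "motion": [
    [0,-0.527,-0.347,0,0,0,-28.4],
    [0,-0.527,-0.347,0,0,0,-28.4],
    [0,-0.527,-0.347,0,0,0,-28.4],
    [0,-0.527,-0.347,0,0,0,-28.4],
    [0,-0.527,-0.347,0,0,0,-28.4],
    [0,-0.527,-0.347,0,0,0,-28.4],
    [0,-0.527,-0.347,0,0,0,-28.4],
    [0,-0.527,-0.347,0,0,0,-28.4]
  ]
}}

```text
t: 0.77
eef_pos: [437.0, 422.9, 215.1]
orientation: [-0.0, -0.086, 0.996, -0.0]
force: [1.1, 0.3, 0.4]
opening: 0.1
grip_force: 0.0
```

```bash
python3 -c "
from h import *
rows([(70,208,214,0),(70,208,78,0)])"
```

```text
t 0.77 local [-70.3 469.2] z 215.1 F [1.1 0.3 0.4] open 0.1 q [-0.79  0.45 -0.07  1.88  0.04  0.82  0.86]
[-0.1401, -0.2613, 0.0011] [-0.0, -0.0, 0.0]
[-0.1402, -0.2612, 0.1371] [-0.0, -0.0, 0.0]
```

{"method": "step_arm", "body": {
  "motion": [
    [0,-0.14,-0.261,0,0,0,0],
    [0,-0.14,-0.261,0,0,0,0],
    [0,-0.14,-0.261,0,0,0,0],
    [0,-0.14,-0.261,0,0,0,0],
    [0,-0.14,-0.261,0,0,0,0],
    [0,-0.14,-0.261,0,0,0,0],
    [0,-0.14,-0.261,0,0,0,0],
    [0,-0.14,-0.261,0.03,0,0,0]
  ]
}}

```text
t: 1.43
eef_pos: [629.5, 182.1, 190.6]
orientation: [0.008, -0.079, 0.997, -0.002]
force: [2.1, -0.9, 1.0]
opening: 0.0
grip_force: 0.0
```

```bash
python3 -c "
from h import *
rows([(70,208,80,0)])
s=bot.read_state();im=imaging.get_image('wrist');cv2.imwrite('pics/w1.png',im[:,:,::-1])
c=cam('wrist',s)
P=np.append(l2w(20,210),90);print('sleeve expected px',proj(c,P),proj(c,s['eef_pos']))
"
```

```text
t 1.43 local [ 78.3 199.2] z 190.6 F [ 2.1 -0.9  1. ] open 0.0 q [-0.34  0.52 -0.02  1.81  0.03  0.8   1.35]
[0.0101, 0.0093, 0.1104] [-0.3, 0.9, -0.7]
sleeve expected px [263.71854456 113.79427931] [249.95591641 236.71054317]
```

View pics/w1.png

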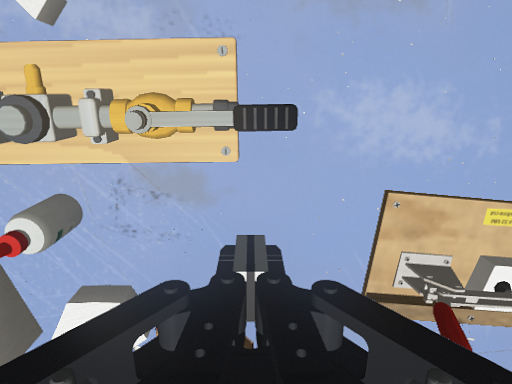

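{"method": "step_arm", "body": {
  "motion": [
    [0,0,0,0.03,0,0,0],
    [0,0,0,0.06,0,0,0],
    [0,0,0,0.09,0,0,0],
    [0,0,0,0.105,0,0,0],
    [0,0,0,0.105,0,0,0],
    [0,0,0,0.105,0,0,0],
    [0,0,0,0.105,0,0,0],
    [0,0,0,0.105,0,0,0]
  ]
}}

```text
t: 2.15
eef_pos: [620.2, 192.4, 82.2]
orientation: [0.002, -0.086, 0.996, 0.0]
force: [-0.8, 0.4, -0.1]
opening: 0.0
grip_force: 0.0
```

```bash
python3 -c "
from h import *
w=[]
for a in range(90,-1,-10):
    b=np.radians(a); n=10+13+2.5*np.sin(2*b)  # pusher offset behind handle
    x,y=20-100*np.cos(b),110+100*np.sin(b)
    w.append((x+n*np.sin(b),y+n*np.cos(b),80,0))
rows(w)"
```

```text
t 2.15 local [ 70.9 210.9] z 82.2 F [-0.8  0.4 -0.1] open 0.0 q [-0.35  0.66 -0.03  1.87  0.03  0.61  1.34]
[0.0279, -0.0008, 0.0021] [0.0, 0.2, 0.1]
[0.0448, 0.0018, 0.002] [0.0, 0.2, 0.1]
[0.062, 0.0016, 0.002] [0.0, 0.2, 0.1]
[0.0791, -0.0016, 0.0019] [0.0, 0.2, 0.1]
[0.0957, -0.0078, 0.0019] [0.0, 0.2, 0.1]
[0.1112, -0.017, 0.0018] [0.0, 0.2, 0.1]
[0.125, -0.029, 0.0018] [0.0, 0.2, 0.1]
[0.1365, -0.0434, 0.0017] [0.0, 0.2, 0.1]
[0.1453, -0.0599, 0.0017] [0.0, 0.2, 0.1]
[0.151, -0.0777, 0.0017] [0.0, 0.2, 0.1]
```

{"method": "step_arm", "body": {
  "motion": [
    [0,0.014,0,0.002,0,0,0],
    [0,0.028,-0.001,0.002,0,0,0],
    [0,0.042,-0.001,0.002,0,0,0],
    [0,0.056,-0.001,0.002,0,0,0],
    [0,0.068,-0.001,0.002,0,0,0],
    [0,0.08,-0.002,0.002,0,0,0],
    [0,0.096,-0.008,0.002,0,0,0],
    [0,0.104,-0.013,0.002,0,0,0]
  ]
}}

```text
t: 2.82
eef_pos: [522.6, 162.5, 82.0]
orientation: [0.005, -0.086, 0.996, 0.001]
force: [2.7, 1.4, 7.3]
opening: -0.3
grip_force: 4.1
```

```bash
python3 -c "
from h import *
w=[]
for a in range(50,-1,-10):
    b=np.radians(a); n=10+13+2.5*np.sin(2*b)
    x,y=20-100*np.cos(b),110+100*np.sin(b)
    w.append((x+n*np.sin(b),y+n*np.cos(b),80,0))
rows(w)"
```

```text
t 2.82 local [-30.3 198. ] z 82.0 F [2.7 1.4 7.3] open -0.3 q [-0.36  0.56 -0.03  2.11  0.04  0.46  1.32]
[-0.0055, 0.005, 0.002] [0.1, 0.6, 0.1]
[0.01, -0.0042, 0.0019] [0.1, 0.6, 0.1]
[0.0238, -0.0162, 0.0017] [0.1, 0.6, 0.1]
[0.0353, -0.0306, 0.0015] [0.1, 0.6, 0.1]
[0.0441, -0.0471, 0.0014] [0.1, 0.6, 0.1]
[0.0498, -0.065, 0.0013] [0.1, 0.6, 0.1]
```

{"method": "step_arm", "body": {
  "motion": [
    [0,0.01,-0.005,0,0,0,0],
    [0,0.018,-0.012,0,0,0,0],
    [0,0.026,-0.02,0,0,0,0],
    [0,0.033,-0.03,0,0,0,0],
    [0,0.038,-0.038,0,0,0,0],
    [0,0.042,-0.046,0,0,0,0],
    [0,0.045,-0.053,0,0,0,0],
    [0,0.046,-0.058,0,0,0,0]
  ]
}}

```text
t: 3.48
eef_pos: [487.8, 97.8, 82.0]
orientation: [0.005, -0.086, 0.996, 0.001]
force: [0.2, 2.3, 13.5]
opening: -0.2
grip_force: 6.6
```

```bash
python3 -c "
from h import *
rows([(-80,133,80,0)])"
```

```text
t 3.48 local [-75.6 140.2] z 82.0 F [ 0.2  2.3 13.5] open -0.2 q [-0.26  0.52 -0.04  2.22  0.05  0.39  1.4 ]
[0.0044, -0.0072, 0.0019] [0.1, 0.6, 0.1]
```

{"method": "step_arm", "body": {
  "motion": [
    [0,0.002,-0.003,0,0,0,0],
    [0,0.003,-0.006,0,0,0,0],
    [0,0.003,-0.008,0,0,0,0],
    [0,0.003,-0.01,0,0,0,0],
    [0,0.003,-0.011,0,0,0,0],
    [0,0.003,-0.012,0,0,0,0],
    [0,0.003,-0.012,0,0,0,0],
    [0,0.003,-0.012,0,0,0,0]
  ]
}}

```text
t: 4.15
eef_pos: [486.9, 85.8, 81.9]
orientation: [0.005, -0.086, 0.996, 0.001]
force: [0.5, 2.0, 13.9]
opening: -0.1
grip_force: 6.8
```

```bash
python3 -c "
from h import *
rows([(-80,133,80,0)])
im=imaging.get_image('top');cv2.imwrite('pics/top1.png',cv2.resize(im[95:255,155:375,::-1],None,fx=3.6,fy=3.6,interpolation=cv2.INTER_CUBIC))"
```

```text
t 4.15 local [-78.5 128.6] z 81.9 F [ 0.5  2.  13.9] open -0.1 q [-0.23  0.52 -0.04  2.22  0.06  0.39  1.42]
[0.0015, 0.0044, 0.0019] [0.1, 0.6, 0.1]
```

View pics/top1.png

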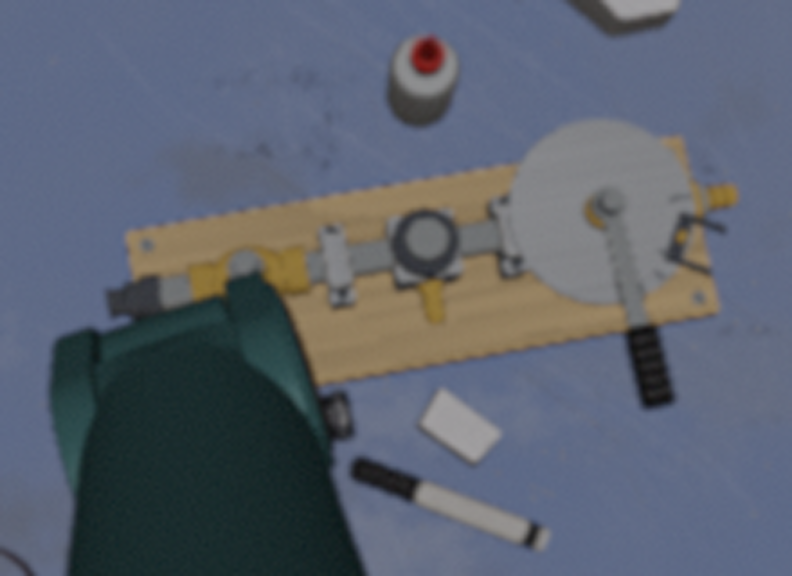

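{"method": "step_arm", "body": {
  "motion": [
    [0,0,-0.002,0,0,0,0],
    [0,0,-0.003,0,0,0,0],
    [0,0,-0.004,0,0,0,0],
    [0,0,-0.005,0,0,0,0],
    [0,0,-0.006,0,0,0,0],
    [0,0,-0.007,0,0,0,0],
    [0,0,-0.008,0,0,0,0],
    [0,0,-0.008,0,0,0,0]
  ]
}}

```text
t: 4.87
eef_pos: [487.5, 77.9, 81.9]
orientation: [0.004, -0.086, 0.996, 0.001]
force: [-0.9, 1.2, 15.4]
opening: 0.1
grip_force: 7.6
```

```bash
python3 -c "
from h import *
rows([(-80,133,80,0)])"
```

```text
t 4.87 local [-79.4 120.6] z 81.9 F [-0.9  1.2 15.4] open 0.1 q [-0.21  0.52 -0.05  2.23  0.06  0.39  1.43]
[0.0006, 0.0124, 0.0019] [0.1, 0.5, 0.1]
```

```bash
python3 -c "
from h import *
im=imaging.get_image('wrist');cv2.imwrite('pics/w2.png',im[:,:,::-1])"
```

```text
(no output)
```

View pics/w2.png

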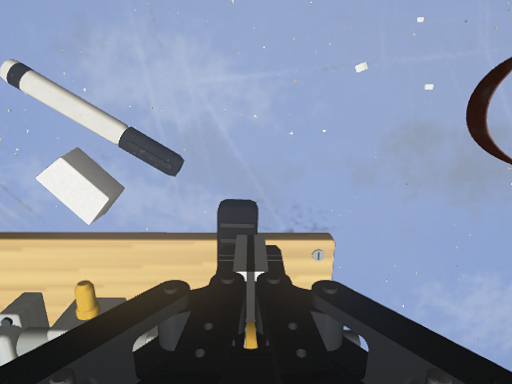

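```bash
python3 -c "
from h import *
s=bot.read_state();c=cam('wrist',s)
for u,v in((221,205),(256,205),(218,240),(235,240),(265,240)):print(w2l(plane(c,u,v,96)).round(1))
print(proj(c,s['eef_pos']))
for x,y in((-105,100),(-105,120)):print(proj(c,np.append(l2w(x,y),98)))
im=cv2.imread('pics/w2.png')[190:290,195:305];cv2.imwrite('pics/w2c.png',cv2.convertScaleAbs(cv2.resize(im,None,fx=6,fy=6,interpolation=cv2.INTER_CUBIC),alpha=2.0,beta=20))"
```

```text
[-102.2  106.8]
[-102.2  123.4]
[-84.  104.9]
[-84.  113.2]
[-84. 128.]
[249.97235546 236.720746  ]
[205.95965721 200.68432357]
[248.81783991 200.78558343]
```

View pics/w2c.png

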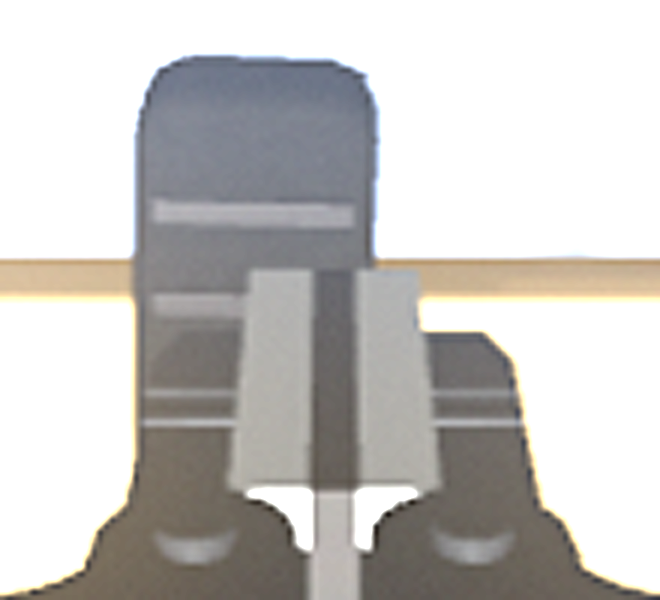

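{"method": "step_arm", "body": {
  "motion": [
    [0,0,0,-0.005,0,0,0],
    [0,0,0,-0.01,0,0,0],
    [0,0,0,-0.03,0,0,0],
    [0,0,0,-0.06,0,0,0],
    [0,0,0,-0.09,0,0,0],
    [0,-0.06,0,-0.1,0,0,0],
    [0,-0.06,0,-0.1,0,0,0],
    [0,-0.06,0,-0.1,0,0,0]
  ]
}}

```text
t: 5.58
eef_pos: [549.5, 87.5, 181.7]
orientation: [0.006, -0.086, 0.996, 0.001]
force: [0.4, 1.3, -0.4]
opening: -0.3
grip_force: 0.0
```

```bash
python3 -c "
from h import *
rows([(-80,133,80,0)])
s=bot.read_state();im=imaging.get_image('wrist');cv2.imwrite('pics/w3.png',im[:,:,::-1])
c=cam('wrist',s)
for p in ((-80,110,98),(-105,110,98),(20,110,100),(20,0,80)):print(p,proj(c,np.append(l2w(*p[:2]),p[2])).round(1))"
```

```text
t 5.58 local [-16.5 119.6] z 181.7 F [ 0.4  1.3 -0.4] open -0.3 q [-0.2   0.42 -0.06  2.03  0.04  0.68  1.47]
[0.0646, 0.0134, 0.101] [0.0, 0.6, 0.0]
(-80, 110, 98) [237.  108.6]
(-105, 110, 98) [236.6  72.2]
(20, 110, 100) [238.2 235.3]
(20, 0, 80) [113.8 225.5]
```

View pics/w3.png

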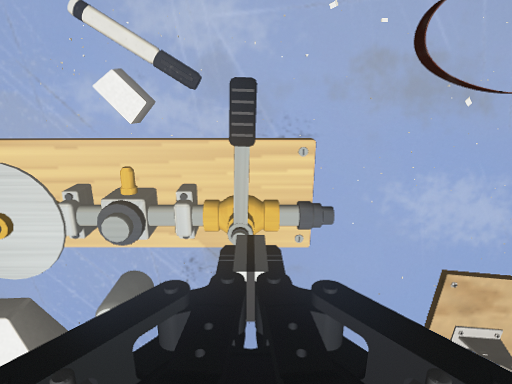

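```bash
python3 -c "
from h import *
rows([(-85,155,150,0),(-85,155,48,0),(-85,130,48,0)])"
```

```text
t 5.63 local [-20.3 119.4] z 180.3 F [-0.6 -0.2 -0.7] open 0.1 q [-0.2   0.42 -0.06  2.03  0.04  0.68  1.47]
[0.0649, 0.0356, 0.03] [0.0, 0.3, 0.0]
[0.0654, 0.0356, 0.132] [0.0, 0.3, 0.0]
[0.0654, 0.0106, 0.132] [0.0, 0.3, 0.0]
```

{"method": "step_arm", "body": {
  "motion": [
    [0,0.03,0.036,0,0,0,0],
    [0,0.065,0.036,0,0,0,0],
    [0,0.065,0.036,0.03,0,0,0],
    [0,0.065,0.036,0.06,0,0,0],
    [0,0.065,0.036,0.09,0,0,0],
    [0,0.065,0.036,0.12,0,0,0],
    [0,0.065,0.036,0.132,0,0,0],
    [0,0.065,0.036,0.132,0,0,0]
  ]
}}

```text
t: 6.3
eef_pos: [469.0, 109.4, 44.0]
orientation: [-0.004, -0.086, 0.996, -0.001]
force: [-0.3, -1.0, -0.0]
opening: -0.3
grip_force: 0.0
```

{"method": "step_arm", "body": {
  "motion": [
    [0,0,-0.006,0,0,0,0],
    [0,0,-0.012,0,0,0,0],
    [0,0,-0.016,0,0,0,0],
    [0,0,-0.019,0,0,0,0],
    [0,0,-0.022,0,0,0,0],
    [0,0,-0.024,0,0,0,0],
    [0,0,-0.025,0,0,0,0],
    [0,0,-0.025,0,0,0,0]
  ]
}}

```text
t: 6.97
eef_pos: [476.3, 90.2, 47.5]
orientation: [0.0, -0.088, 0.996, 0.002]
force: [-3.6, 10.0, 4.8]
opening: -0.1
grip_force: 5.2
```

```bash
python3 -c "
from h import *
rows([(-85,130,48,0)])"
```

```text
t 6.97 local [-88.3 134.7] z 47.5 F [-3.6 10.   4.8] open -0.1 q [-0.24  0.58 -0.05  2.25  0.08  0.31  1.39]
[-0.0032, -0.0047, -0.0005] [0.3, 0.1, 0.3]
```

{"method": "step_arm", "body": {
  "motion": [
    [0,0,-0.002,0,0,0,0],
    [0,0,-0.004,0,0,0,0],
    [0,0,-0.004,0,0,0,0],
    [0,0,-0.004,0,0,0,0],
    [0,0,-0.004,0,0,0,0],
    [0,0,-0.004,0,0,0,0],
    [0,0,-0.004,0,0,0,0],
    [0,0,-0.004,0,0,0,0]
  ]
}}

```text
t: 7.63
eef_pos: [476.3, 90.1, 47.5]
orientation: [0.0, -0.09, 0.996, 0.004]
force: [-6.7, 16.8, 6.1]
opening: 0.0
grip_force: 9.1
```

```bash
python3 -c "
from h import *
rows([(-85,130,48,0)])"
```

```text
t 7.63 local [-88.3 134.6] z 47.5 F [-6.7 16.8  6.1] open 0.0 q [-0.23  0.58 -0.06  2.25  0.08  0.31  1.39]
[-0.0032, -0.0046, -0.0005] [0.5, 0.1, 0.5]
```

{"method": "step_arm", "body": {
  "motion": [
    [0,0,0.005,0,0,0,0],
    [0,0,0.015,0,0,0,0],
    [0,0,0.015,-0.03,0,0,0],
    [0,0,0.015,-0.07,0,0,0],
    [0,0,0.015,-0.1,0,0,0],
    [0,0,0.015,-0.13,0,0,0],
    [0,-0.04,0,-0.13,0,0,0],
    [0,-0.07,-0.015,-0.13,0,0,0]
  ]
}}

```text
t: 8.3
eef_pos: [551.3, 79.7, 180.0]
orientation: [0.003, -0.087, 0.996, 0.0]
force: [0.6, 1.0, 0.2]
opening: 0.0
grip_force: 0.0
```

{"method": "step_arm", "body": {
  "motion": [
    [0,0,0,0,0,0,0],
    [0,0,0,0,0,0,0],
    [0,0,0,0,0,0,0],
    [0,0,0,0,0,0,0],
    [0,0,0,0,0,0,0],
    [0,0,0,0,0,0,0],
    [0,0,0,0,0,0,0],
    [0,0,0,0,0,0,0]
  ]
}}

```text
t: 8.97
eef_pos: [548.7, 79.3, 176.4]
orientation: [-0.0, -0.086, 0.996, -0.0]
force: [-0.3, 0.4, 1.0]
opening: -0.0
grip_force: 0.0
```

```bash
python3 -c "
from h import *
s=bot.read_state();im=imaging.get_image('wrist')[:,:,::-1].copy();cv2.imwrite('pics/w4.png',im);c=cam('wrist',s)
m=(im.max(2)<60).astype(np.uint8);m[200:]=0;m=cv2.morphologyEx(m,cv2.MORPH_OPEN,np.ones((3,3)))
n,l,st,ce=cv2.connectedComponentsWithStats(m)
for i in range(1,n):
  if st[i,4]>150:
    P=w2l(plane(c,*ce[i],96));ys,xs=np.where(l==i);vx=cv2.fitLine(np.c_[xs,ys].astype(np.float32),cv2.DIST_L2,0,.01,.01)[:2].ravel();print(st[i],ce[i].round(1),P.round(1),vx)
w=im[100:190,:].astype(int)
rows([(20,0,150,0)])"
```

```text
[424   8  63  86 885] [441.4  55.1] [-119.9  244.4] [0.4486766 0.8936942]
[238  82  25  11 237] [250.8  86.9] [-98.2 112. ] [0.9926406  0.12109757]
[242  96  21   9 167] [252.4 100.4] [-89.  113.2] [ 0.9999789  -0.00649758]
[240 108  23   8 161] [252.  111.5] [-81.2 112.9] [ 0.99991345 -0.01315811]
[237 120  25   7 157] [250.1 123.2] [-72.9 111.5] [ 0.9983614  -0.05722354]
[237 131  25   8 164] [250. 134.] [-65.1 111.5] [0.99842936 0.05602465]
t 9.02 local [-18.6 111.6] z 176.4 F [-0.7 -0.2  0.7] open -0.2 q [-0.17  0.43 -0.07  2.03  0.04  0.69  1.47]
[-0.0385, -0.1117, 0.0264] [0.0, -0.0, 0.1]
```

```bash
python3 -c "
from h import *
im=cv2.imread('pics/w3.png');i=imaging.camera_info('wrist')
s=bot.read_state()
T=np.eye(4);T[:3,:3]=R.from_quat([-0.086,0.996,0.001,0.004]).as_matrix();T[:3,3]=np.append(l2w(-19.5,119.4),180.7)
c=(i,T@i['mount']);t=cam('top')
for w,n in((c,'w3'),(cam('wrist',s),'w4')):
  g=cv2.cvtColor(cv2.imread('pics/%s.png'%n),cv2.COLOR_BGR2GRAY)[190:260,80:180]
  C=cv2.HoughCircles(g,cv2.HOUGH_GRADIENT,1.2,15,param1=80,param2=15,minRadius=13,maxRadius=28);print(n,None if C is None else (C[0]+[80,190,0]).round(1)[:3])
  o1,d1=ray(t,273.5,161.7)
  for cc in ([] if C is None else C[0][:2]):
    o2,d2=ray(w,cc[0]+80,cc[1]+190)
    A=np.c_[d1,-d2];k=np.linalg.lstsq(A,o2-o1,rcond=None)[0];P=(o1+k[0]*d1+o2+k[1]*d2)/2;print(P.round(1),w2l(P).round(1),np.linalg.norm(o1+k[0]*d1-o2-k[1]*d2).round(1))
"
```

```text
w3 [[121.4 223.   23.3]
 [169.4 225.4  22. ]
 [158.6 214.6  16.2]]
[608.8 -25.5  58.7] [22.6 -1.8] 0.2
[631.4 -13.6 -20.2] [46.9  6. ] 38.9
w4 [[129.8 229.   22. ]
 [169.4 231.4  22. ]
 [157.4 206.2  13.7]]
[609.3 -23.7  62.7] [23.4 -0.2] 4.1
[625.1 -12.9   8.4] [40.8  7.8] 35.5
```

{"method": "step_arm", "body": {
  "motion": [
    [0,-0.04,-0.037,0,0,0,0],
    [0,-0.04,-0.074,0,0,0,0],
    [0,-0.04,-0.112,0,0,0,0],
    [0,-0.04,-0.112,0.02,0,0,0],
    [0,-0.04,-0.112,0.026,0,0,0],
    [0,-0.04,-0.112,0.026,0,0,0],
    [0,-0.04,-0.112,0.026,0,0,0],
    [0,-0.04,-0.112,0.026,0,0,0]
  ]
}}

```text
t: 9.68
eef_pos: [607.9, -22.2, 151.0]
orientation: [0.0, -0.087, 0.996, 0.001]
force: [-0.0, 0.1, 0.8]
opening: -0.2
grip_force: 0.0
```

```bash
python3 -c "
from h import *
rows([(20,0,100,0)])"
```

```text
t 9.68 local [22.2  1.5] z 151.0 F [-0.   0.1  0.8] open -0.2 q [ 0.    0.52 -0.06  1.93  0.04  0.69  1.66]
[0.0023, -0.0016, 0.051] [0.1, 0.0, 0.2]
```

{"method": "step_arm", "body": {
  "motion": [
    [0,0.001,-0.001,0.03,0,0,0],
    [0,0.001,-0.001,0.06,0,0,0],
    [0,0.001,-0.001,0.07,0,0,0],
    [0,0.001,-0.001,0.072,0,0,0],
    [0,0.001,-0.001,0.074,0,0,0],
    [0,0.001,-0.001,0.076,0,0,0],
    [0,0.001,-0.001,0.078,0,0,0],
    [0,0.001,-0.001,0.08,0,0,0]
  ]
}}

```text
t: 10.35
eef_pos: [607.9, -25.4, 71.6]
orientation: [0.001, -0.086, 0.996, -0.0]
force: [0.7, 0.4, 0.1]
opening: -0.1
grip_force: 0.0
```

{"method": "step_arm", "body": {
  "motion": [
    [0,0,0,0.001,0,0,0],
    [0,0,0,0.002,0,0,0],
    [0,0,0,0.003,0,0,0],
    [0,0,0,0.004,0,0,0],
    [0,0,0,0.005,0,0,0],
    [0,0,0,0.006,0,0,0],
    [0,0,0,0.006,0,0,0],
    [0,0,0,0.006,0,0,0]
  ]
}}

```text
t: 11.02
eef_pos: [606.9, -25.5, 64.5]
orientation: [0.0, -0.086, 0.996, -0.0]
force: [0.1, 0.3, 2.2]
opening: 0.1
grip_force: 1.1
```

{"method": "step_arm", "body": {
  "motion": [
    [0,0,0,0.001,0,0,0],
    [0,0,0,0.002,0,0,0],
    [0,0,0,0.003,0,0,0],
    [0,0,0,0.004,0,0,0],
    [0,0,0,0.004,0,0,0],
    [0,0,0,0.004,0,0,0],
    [0,0,0,0.004,0,0,0],
    [0,0,0,0.004,0,0,0]
  ]
}}

```text
t: 11.68
eef_pos: [607.0, -25.5, 60.5]
orientation: [0.0, -0.086, 0.996, -0.0]
force: [-0.6, -0.5, 5.0]
opening: 0.3
grip_force: 2.3
```

{"method": "step_arm", "body": {
  "motion": [
    [0,0,0,0.001,0,0,0],
    [0,0,0,0.002,0,0,0],
    [0,0,0,0.003,0,0,0],
    [0,0,0,0.003,0,0,0],
    [0,0,0,0.003,0,0,0],
    [0,0,0,0.003,0,0,0],
    [0,0,0,0.003,0,0,0],
    [0,0,0,0.003,0,0,0]
  ]
}}

```text
t: 12.35
eef_pos: [607.0, -25.6, 59.9]
orientation: [0.0, -0.086, 0.996, -0.0]
force: [-5.2, -0.3, 20.9]
opening: -0.2
grip_force: 10.6
```

{"method": "step_arm", "body": {
  "motion": [
    [0,0,0,0,0,0,0],
    [0,0,0,0,0,0,0],
    [0,0,0,0,0,0,0],
    [0,0,0,0,0,0,0],
    [0,0,0,0,0,0,0],
    [0,0,0,0,0,0,0],
    [0,0,0,0,0,0,0],
    [0,0,0,-0.005,0,0,0]
  ]
}}

```text
t: 13.02
eef_pos: [607.0, -25.5, 63.3]
orientation: [0.0, -0.086, 0.996, -0.0]
force: [-0.7, -0.2, 3.4]
opening: 0.1
grip_force: 1.5
```

{"method": "step_arm", "body": {
  "motion": [
    [0,0,0,-0.03,0,0,0],
    [0,0,0,-0.06,0,0,0],
    [0,0,0,-0.1,0,0,0],
    [0,0,0,-0.125,0,0,0],
    [0.06,0.03,0,-0.125,0,0,0],
    [0.06,0.05,-0.03,-0.125,0,0,0],
    [0.06,0.05,-0.06,-0.125,0,0,0],
    [0.06,0.05,-0.07,-0.125,0,0,0]
  ]
}}

```text
t: 13.68
eef_pos: [568.3, -108.3, 187.2]
orientation: [-0.0, -0.083, 0.997, -0.002]
force: [-0.0, -0.5, 0.2]
opening: 48.3
grip_force: 0.0
```

{"method": "step_arm", "body": {
  "motion": [
    [0.06,0,0,0,0,0,0],
    [0.06,0,0,0,0,0,0],
    [0.06,0,0,0,0,0,0],
    [0.06,0,0,0,0,0,0],
    [0.06,0,0,0,0,0,0],
    [0.06,0,0,0,0,0,0],
    [0.06,0,0,0,0,0,0],
    [0.06,0,0,0,0,0,0]
  ]
}}

```text
t: 14.35
eef_pos: [569.6, -102.6, 187.4]
orientation: [0.0, -0.086, 0.996, 0.0]
force: [0.8, -0.5, 0.7]
opening: 59.7
grip_force: 0.0
```

```bash
python3 -c "
from h import *
s=bot.read_state();im=imaging.get_image('wrist')[:,:,::-1].copy();cv2.imwrite('pics/w5.png',im);c=cam('wrist',s)
print('tip',proj(c,s['eef_pos']))
for p in ((20,-110,100),(-80,-110,98),(-105,-110,98),(-13,-166,76)):print(p,proj(c,np.append(l2w(*p[:2]),p[2])).round(1))
rows([(-80,-112,79,0)])"
```

```text
tip [249.97504679 236.71352959]
(20, -110, 100) [203.9 247.3]
(-80, -110, 98) [199.3 126.5]
(-105, -110, 98) [197.9  92.2]
(-13, -166, 76) [143.2 201.2]
t 14.4 local [-29.2 -71.3] z 187.4 F [ 0.5  0.  -0.4] open 60.0 q [ 0.14  0.44 -0.06  1.97  0.04  0.73  1.81]
[0.0509, -0.0407, 0.1084] [0.0, 0.0, 0.1]
```

View pics/w5.png

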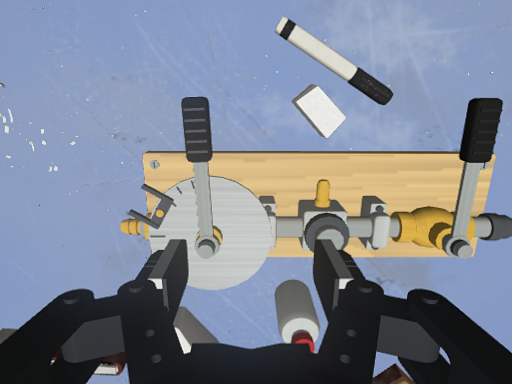

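```bash
cat >fork.py <<'E'
from h import *
def meas(im,c,box,thr=75,a=12):
    x0,y0,x1,y1=box
    g=im.max(2);m=np.zeros(g.shape,np.uint8);m[y0:y1,x0:x1]=(g[y0:y1,x0:x1]<thr)
    L=cv2.HoughLinesP(m*255,1,np.pi/180,12,minLineLength=15,maxLineGap=3)
    n,l,st,ce=cv2.connectedComponentsWithStats(m);print([(s.tolist(),q.round(0).tolist()) for s,q in zip(st[1:],ce[1:]) if s[4]>20])
    out=[]
    for e in ([] if L is None else L[:,0]):
        p=[w2l(plane(c,u,v,76))-[20,-110] for u,v in (e[:2],e[2:])]
        p.sort(key=np.linalg.norm);d=p[1]-p[0]
        out.append((np.arctan2(-d[1],-d[0]).round(3),e.tolist(),[q.round(1).tolist() for q in p]))
    for o in sorted(out,key=lambda o:o[0]):print(o)
E
python3 -c "
from fork import *
im=cv2.imread('pics/w5.png');s=bot.read_state();c=cam('wrist',s)
meas(im,c,(122,178,182,235))
for n,(u,v,z) in dict(At=(143,186,76),Ar=(172,204,76),Bt=(129,208,76),Br=(160,227,76),piv=(206,243,104),sl_end=(195,97,98),bar1=(202,165,92),bar2=(204,225,92)).items():print(n,w2l(plane(c,u,v,z)).round(1))
"
```

```text
[([144, 184, 29, 17, 51], [158.0, 192.0]), ([131, 210, 22, 13, 44], [141.0, 215.0])]
(np.float64(1.015), [131, 210, 158, 225], [[-10.4, -44.8], [-24.8, -67.9]])
(np.float64(1.042), [131, 211, 152, 222], [[-13.3, -50.0], [-23.8, -68.0]])
(np.float64(1.076), [144, 185, 172, 199], [[-35.2, -30.4], [-48.0, -54.1]])
(np.float64(1.076), [153, 190, 171, 199], [[-35.2, -31.3], [-43.5, -46.6]])
At [ -27.1 -165.1]
Ar [ -10.5 -140.7]
Bt [  -6.7 -179.5]
Br [  11.5 -153.2]
piv [  14.  -107.7]
sl_end [-101.7 -112.4]
bar1 [ -49.1 -110.2]
bar2 [   2.9 -110.6]
```

{"method": "step_arm", "body": {
  "motion": [
    [0.06,0.02,-0.015,0,0,0,7],
    [0.06,0.04,-0.03,0,0,0,14],
    [0.06,0.051,-0.041,0,0,0,21],
    [0.06,0.051,-0.041,0,0,0,28],
    [0.06,0.051,-0.041,0,0,0,35],
    [0.06,0.051,-0.041,0,0,0,42],
    [0.06,0.051,-0.041,0,0,0,49],
    [0.06,0.051,-0.041,0,0,0,56]
  ]
}}

```text
t: 15.07
eef_pos: [526.4, -152.1, 187.5]
orientation: [0.0, 0.395, 0.919, 0.0]
force: [-0.9, 0.7, -0.3]
opening: 60.2
grip_force: 0.0
```

{"method": "step_arm", "body": {
  "motion": [
    [0.06,0,0,0,0,0,7],
    [0.06,0,0,0,0,0,14],
    [0.06,0,0,0,0,0,21],
    [0.06,0,0,0,0,0,28],
    [0.06,0,0,0,0,0,35],
    [0.06,0,0,0,0,0,42],
    [0.06,0,0,0,0,0,49],
    [0.06,0,0,0,0,0,56]
  ]
}}

```text
t: 15.73
eef_pos: [526.4, -152.0, 187.5]
orientation: [0.0, 0.78, 0.626, 0.0]
force: [0.3, 0.1, -1.2]
opening: 60.4
grip_force: 0.0
```

{"method": "step_arm", "body": {
  "motion": [
    [0.06,0,0,0,0,0,7],
    [0.06,0,0,0,0,0,14],
    [0.06,0,0,0,0,0,21],
    [0.06,0,0,0,0,0,28],
    [0.06,0,0,0,0,0,35],
    [0.06,0,0,0,0,0,42],
    [0.06,0,0,0,0,0,49],
    [0.06,0,0,0,0,0,56]
  ]
}}

```text
t: 16.4
eef_pos: [526.5, -151.9, 187.5]
orientation: [-0.0, 0.982, 0.187, 0.0]
force: [0.3, 0.4, -0.2]
opening: 60.1
grip_force: 0.0
```

```bash
python3 -c "
from h import *
rows([(-80,-112,79,181)])"
```

```text
t 16.4 local [ -80.  -112.4] z 187.5 F [ 0.3  0.4 -0.2] open 60.1 q [-0.35  0.51  0.76  2.06 -0.51  0.77 -0.47]
[0.0, -0.0004, 0.1085] [-0.0, -0.0, 10.7]
```

{"method": "step_arm", "body": {
  "motion": [
    [0.06,0,0,0.02,0,0,6],
    [0.06,0,0,0.045,0,0,11],
    [0.06,0,0,0.07,0,0,11],
    [0.06,0,0,0.09,0,0,11],
    [0.06,0,0,0.1,0,0,11],
    [0.06,0,0,0.1085,0,0,11],
    [0.06,0,0,0.1085,0,0,11],
    [0.06,0,0,0.1085,0,0,11]
  ]
}}

```text
t: 17.07
eef_pos: [526.7, -152.5, 79.3]
orientation: [0.0, 0.996, 0.094, 0.0]
force: [0.1, -0.2, 0.6]
opening: 60.0
grip_force: 0.0
```

{"method": "step_arm", "body": {
  "motion": [
    [0.005,0,0,0,0,0,0],
    [0.005,0,0,0,0,0,0],
    [0.005,0,0,0,0,0,0],
    [0.005,0,0,0,0,0,0],
    [0.005,0,0,0,0,0,0],
    [0.005,0,0,0,0,0,0],
    [0.005,0,0,0,0,0,0],
    [0.005,0,0,0,0,0,0]
  ],
  "force": 20
}}

```text
t: 17.73
eef_pos: [526.9, -152.4, 79.7]
orientation: [0.0, 0.996, 0.095, 0.001]
force: [-0.9, -0.1, 6.0]
opening: 18.7
grip_force: 20.6
```

```bash
python3 -c "
from h import *
s=bot.read_state();p=w2l(s['eef_pos'])-[20,-110];print('rel',p,np.arctan2(-p[1],-p[0]),s['grip_force'],s['moment'])
a0=0.02;w=[]
for k in range(1,9):
    a=a0+(1.04-a0)*k/11;w.append((20-100*np.cos(a),-110-100*np.sin(a),79,181+np.degrees(a-a0)))
rows(w)"
```

```text
rel [-99.67493325  -2.94283154] 0.029515714906592484 20.580372334225103 [0.07879831 0.13013666 0.00077309]
t 17.73 local [ -79.7 -112.9] z 79.7 F [-0.9 -0.1  6. ] open 18.7 q [-0.24  0.67  0.63  2.12 -0.73  0.58 -0.46]
[0.0002, 0.0083, 0.0007] [0.0, -0.1, -5.3]
[0.0015, 0.0175, 0.0008] [0.0, -0.1, -10.6]
[0.0036, 0.0265, 0.0008] [0.0, -0.1, -15.9]
[0.0066, 0.0353, 0.0008] [0.0, -0.1, -21.2]
[0.0103, 0.0438, 0.0008] [0.0, -0.1, -26.5]
[0.0149, 0.0518, 0.0008] [0.0, -0.1, -31.8]
[0.0201, 0.0595, 0.0008] [0.0, -0.1, -37.1]
[0.0261, 0.0666, 0.0008] [0.0, -0.1, -42.5]
```

{"method": "step_arm", "body": {
  "motion": [
    [0.005,0,0.008,0,0,0,-5],
    [0.005,0.0015,0.0175,0,0,0,-10.5],
    [0.005,0.0036,0.0265,0,0,0,-16],
    [0.005,0.0066,0.0353,0,0,0,-21],
    [0.005,0.0103,0.0438,0,0,0,-26.5],
    [0.005,0.0149,0.0518,0,0,0,-32],
    [0.005,0.0201,0.0595,0,0,0,-37],
    [0.005,0.0261,0.0666,0,0,0,-42.5]
  ]
}}

```text
t: 18.4
eef_pos: [565.6, -212.9, 79.8]
orientation: [0.0, 0.893, 0.45, 0.001]
force: [0.8, 1.8, 4.7]
opening: 18.8
grip_force: 20.4
```

```bash
python3 -c "
from h import *
s=bot.read_state();p=w2l(s['eef_pos'])-[20,-110];print('rel',p,np.linalg.norm(p),np.arctan2(-p[1],-p[0]))
w=[]
for a in (.82,.88,.93,.98,1.01,1.03):
    w.append((20-100*np.cos(a),-110-100*np.sin(a),79,181+np.degrees(a-.025)))
rows(w)"
```

```text
rel [-71.85063268 -69.21801263] 99.76796424188454 0.7667383506846801
t 18.4 local [ -51.9 -179.2] z 79.8 F [0.8 1.8 4.7] open 18.8 q [-0.02  0.67  0.44  1.99 -0.5   0.59  0.12]
[-0.0001, 0.0053, 0.0008] [0.1, -0.1, -2.8]
[0.0005, 0.0113, 0.0008] [0.1, -0.1, -6.3]
[0.0012, 0.0162, 0.0008] [0.1, -0.1, -9.1]
[0.0021, 0.0212, 0.0008] [0.1, -0.1, -12.0]
[0.0028, 0.0241, 0.0008] [0.1, -0.1, -13.7]
[0.0033, 0.026, 0.0009] [0.1, -0.1, -14.9]
```

{"method": "step_arm", "body": {
  "motion": [
    [0.005,0,0.0053,0,0,0,-3],
    [0.005,0.0005,0.0113,0,0,0,-6.3],
    [0.005,0.0012,0.0162,0,0,0,-9],
    [0.005,0.0021,0.0212,0,0,0,-12],
    [0.005,0.0028,0.0241,0,0,0,-13.7],
    [0.005,0.0033,0.026,0,0,0,-15],
    [0.005,0.0033,0.026,0,0,0,-15],
    [0.005,0.0033,0.026,0,0,0,-15]
  ]
}}

```text
t: 19.07
eef_pos: [589.0, -226.0, 79.8]
orientation: [0.001, 0.828, 0.561, 0.001]
force: [2.3, 0.4, 5.0]
opening: 18.9
grip_force: 20.4
```

```bash
python3 -c "
from h import *
s=bot.read_state();p=w2l(s['eef_pos'])-[20,-110];print('rel',p,np.linalg.norm(p),np.arctan2(-p[1],-p[0]),s['force'])"
```

```text
rel [-51.03340851 -86.06897356] 100.06136613757816 1.0355870008306995 [2.31554957 0.4116227  4.95506439]
```

{"method": "step_arm", "body": {
  "motion": [
    [0.05,0,0,0,0,0,0],
    [0.05,0,0,0,0,0,0],
    [0.05,0,0,0,0,0,0],
    [0.05,0,0,-0.005,0,0,0],
    [0.05,0,0,-0.02,0,0,0],
    [0.05,0,0,-0.05,0,0,0],
    [0.05,0,0,-0.08,0,0,0],
    [0.05,0,0,-0.11,0,0,0]
  ]
}}

```text
t: 19.73
eef_pos: [586.4, -225.3, 189.7]
orientation: [-0.001, 0.827, 0.562, -0.001]
force: [0.9, -0.1, 0.4]
opening: 49.8
grip_force: 0.0
```

{"method": "step_arm", "body": {
  "motion": [
    [0.05,0,0,-0.02,0,0,0],
    [0.05,0,0,-0.02,0,0,0],
    [0.05,0,0,-0.02,0,0,0],
    [0.05,0,0,-0.02,0,0,0],
    [0.05,0,0,-0.02,0,0,0],
    [0.05,0,0,-0.02,0,0,0],
    [0.05,0,0,-0.02,0,0,0],
    [0.05,0,0,-0.02,0,0,0]
  ]
}}

```text
t: 20.4
eef_pos: [586.9, -225.4, 208.0]
orientation: [-0.001, 0.827, 0.562, -0.001]
force: [-0.7, 0.4, -0.1]
opening: 49.5
grip_force: 0.0
```

```bash
python3 -c "
from h import *
s=bot.read_state();im=imaging.get_image('wrist')[:,:,::-1].copy();cv2.imwrite('pics/w6.png',im);c=cam('wrist',s)
rows([])
f=np.array([20-65*np.cos(1.04),-110-65*np.sin(1.04)]);u,v=proj(c,np.append(l2w(*f),76));print('fork',u,v)
u0,v0=int(max(0,u-60)),int(max(0,v-60));cr=im[v0:v0+130,u0:u0+130];print(u0,v0,cr.shape)
cv2.imwrite('pics/w6c.png',cv2.resize(cr,None,fx=4.5,fy=4.5,interpolation=cv2.INTER_CUBIC))"
```

```text
t 20.45 local [ -32.9 -195.2] z 208.3 F [-0.1  0.  -0.4] open 50.0 q [-0.04  0.52  0.48  1.86 -0.31  0.84  0.22]
fork 251.7213462314329 141.75448912358473
191 81 (130, 130, 3)
```

View pics/w6c.png

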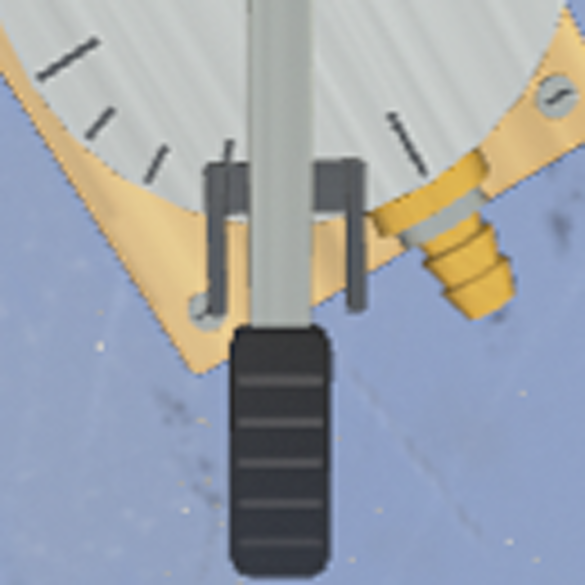

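```bash
python3 -c "
from h import *
i=imaging.camera_info('wrist');T=np.eye(4);T[:3,:3]=R.from_quat([-0.086,0.996,0,0]).as_matrix();T[:3,3]=np.append(l2w(-29.2,-71.3),187.4);c=(i,T@i['mount'])
for b in (0,.03,.1):
  print(b,[proj(c,np.append(l2w(20-r*np.cos(b),110+r*np.sin(b)),z)).round(0) for r,z in((0,100),(50,92),(100,98),(125,98))])
im=cv2.imread('pics/w5.png');m=(im.max(2)<60).astype(np.uint8)
for v in (102,110,120,130,140,150):print(v,np.where(m[v,450:512])[0][[0,-1]]+450)
t=cam('top')
im=imaging.get_image('top')[:,:,::-1];a=cv2.imread('pics/top0.png');d=cv2.absdiff(im,a).max(2);print({k:int((d[y0:y1,x0:x1]>40).sum()) for k,(x0,y0,x1,y1) in dict(bottle=(258,98,290,128),off=(268,200,300,226),pen=(248,218,312,252)).items()})
cv2.imwrite('pics/top2.png',im)
"
```

```text
0 [array([462., 249.]), array([467., 190.]), array([485., 130.]), array([492.,  96.])]
0.03 [array([462., 249.]), array([469., 190.]), array([489., 130.]), array([497.,  96.])]
0.1 [array([462., 249.]), array([473., 190.]), array([498., 130.]), array([508.,  97.])]
102 [469 501]
110 [468 501]
120 [466 499]
130 [464 496]
140 [462 494]
150 [460 491]
{'bottle': 0, 'off': 0, 'pen': 0}
```

```bash
python3 -c "
from bench import ticket
print(ticket.job_done())"
```

```text
the job is handed in; nothing more can be done
None
```

I shut the supply valve against its stop, held the bleed button fully down for about a second, then set the throttle handle about 1.4 mm (0.02 rad) short of the fork's centre. The pen, bottle and offcut did not move, and I handed the job in at about 20 s.

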